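Seat a relay-lens barrel in the V-block and hold it down for inspection

TASK

Take the longest lens barrel out of the tray, lay it in the V-block's groove in front of the inspection microscope so that both its ends stand a little past the block, and let go of it. Then draw the spring-loaded hold-down pen, the tallest tool, out of its stand and, keeping it upright, press its rubber tip down on the middle of the barrel until the plunger is about half-way in (never to its stop), so that the barrel sits firmly on both flanks of the groove. Finish while holding it pressed with the pen, and leave the other barrels and tools and everything else on the bench where it is.

Things in the scene. Friction and masses are not known exactly. Their poses are not given: they have to be found in the camera images.
- barrel: Relay-lens barrel: black, both ends alike (brass ring, glass), 80 mm long, the longest of three in the tray, about 0.14 kg. Origin at its centre, on its axis; own x along the barrel (it may be rolled about x). Middle 32 mm: 28 mm in diameter, the place to grip. Two raised lands, 31 mm in diameter, 16 to 28 mm either side of the centre, rest in tray and V.
- tray: White plastic lens tray, fixed, 115 mm (x) by 215 mm (y), walls 12 mm high, floor 3 mm thick; origin under its centre on the bench. Three barrels lie on its floor between 3 mm ribs, axes along the tray's x, at y = -70, 0 and +70 mm; which lies where changes. The long barrel's axis is 18.5 mm above the bench.
- station: Fixed aluminium base plate 10 mm thick, 110 mm wide, from x = -60 to 310 mm, with a steel V-block (70 mm long in x, 56 mm wide, top face 48 mm above the bench) over the origin, and on its +x side a horizontal inspection microscope (x = 100 to 290 mm, up to 81 mm high). Origin on the bench. The 90 degree groove runs along x, open-ended, 28 mm wide at the top, its root 34 mm above the bench.
- v_seat (a point): Point where the centre of the long barrel lies when it is seated and centred in the V: 55.9 mm above the bench, over the V-block's centre (7.9 mm above the block's top face). x runs along the groove, y across it, z up. The top of a seated barrel's grip section is 14 mm above this point.
- flank_left: The V-block's flank on the +y side of the groove, a 45 degree plane, part of the station; its origin is the station's origin.
- flank_right: The V-block's flank on the -y side of the groove, a 45 degree plane, part of the station; its origin is the station's origin.
- stand: Tool stand, fixed: a grey plastic block 160 mm (x) by 50 mm (y), 70 mm high, with three sockets 20 mm wide and 66 mm deep in its top at x = -55, 0 and +55 mm; origin under its centre on the bench. A tool hangs upright by its collar in each; which is where changes.
- pen: Hold-down pen: aluminium stick, 0.085 kg, the tallest tool in the stand. z up along it. Origin at the underside of its collar (26 mm wide, 6 mm thick), which rests on the stand, 70 mm above the bench. Handle 16 mm in diameter, top 95 mm above the origin; grip at the dark rings, 40 to 86 mm up. Below hang 35 mm of body and the plunger, tip 61 mm below the origin: lift it over 61 mm to be out.
- pen_tip (a point): Centre of the flat end face of the pen's rubber tip (12 mm in diameter), 61 mm below the pen's origin while the plunger is out; it moves with the plunger.
- plunger (a joint): How far the pen's plunger is pushed into the pen, m: 0 is out, 0.014 its stop. Spring: about 2.5 N to start it, then 0.7 N for every mm (7.4 N half-way, at 0.007).
- short_barrel: Bystander in the tray: a black lens barrel 44 mm long, 31 mm in greatest diameter, lying along the tray's x. Origin at its centre.
- slim_barrel: Bystander in the tray: a black lens barrel 64 mm long, 23 mm in greatest diameter, lying along the tray's x. Origin at its centre.
- driver: Bystander in the stand: a driver with a black handle, 24 mm thick, ending 46 mm above the stand. Origin on its axis at the stand's top.
- lens_brush: Bystander in the stand: a lens brush with a white cap, ending 30 mm above the stand. Origin on its axis at the stand's top.
- petri_dish: Bystander on the bench: a glass dish 88 mm in diameter, 15 mm high. Origin under its centre.
- dropper: Bystander on the bench: an amber dropper bottle, 36 mm in diameter, 75 mm high. Origin under its centre.
- lens_cap: Bystander on the bench: a grey lens cap, 46 mm in diameter, 12 mm high. Origin under its centre.
Things that resemble listed ones, but are neither listed nor needed, are in the scene too. What is shaped like the barrel but red is not meant.

How it is judged:
On the way, in this order (a step that is already met when the one before it is completed fails the run):
1. the long barrel lies in the V-block's groove, on both flanks, centred, and the fingers have let go of it (angle between the x axis of barrel and the x axis of v_seat, either way round below 0.06 rad and x of barrel in the frame of v_seat between -0.007 and 0.007 m and y of barrel in the frame of v_seat between -0.0025 and 0.0025 m and z of barrel in the frame of v_seat between -0.0025 and 0.0025 m and contact force between barrel and flank_left above 0.2 N and contact force between barrel and flank_right above 0.2 N and contact force between the fingers and barrel below 0.05 N), for 0.2 s.
2. the hold-down pen is gripped and has been drawn out of the stand (height (world z) of pen_tip above 0.072 m and contact force between the fingers and pen above 1 N and contact force between pen and stand below 0.05 N), for 0.1 s.
At the end, for the whole second after the job is handed in: Held pen upright (10 deg), tip within 10 mm of the barrel's middle, plunger 3.5 to 10.5 mm in, over 3.5 N; barrel along the groove (3.4 deg), 7 mm of centred, 2.5 mm of seated, over 1.6 N on each flank; robot does not touch the barrel, pen does not touch the station, all still (angle between the x axis of barrel and the x axis of v_seat, either way round below 0.06 rad and x of barrel in the frame of v_seat between -0.007 and 0.007 m and y of barrel in the frame of v_seat between -0.0025 and 0.0025 m and z of barrel in the frame of v_seat between -0.0025 and 0.0025 m and contact force between barrel and flank_left above 1.6 N and contact force between barrel and flank_right above 1.6 N and contact force between pen and barrel above 3.5 N and value of joint plunger between 0.0035 and 0.0105 m and x of pen_tip in the frame of barrel between -0.01 and 0.01 m and angle between pen's own z axis and vertical below 0.17 rad and contact force between the fingers and pen above 1 N and contact force between each of the arm, the fingers and barrel below 0.05 N and contact force between pen and station below 0.05 N and linear speed of each of barrel, pen below 0.02 m/s); the arm keeps its last pose, push and grip.
It fails at once if the pen's plunger was driven to its stop (value of joint plunger above 0.0135 m).
It fails at once if another barrel, a tool, glassware or the cap was disturbed (moved by more than 25 mm) (distance of any of short_barrel, slim_barrel, driver, lens_brush, petri_dish, dropper, lens_cap from where it was at the start of the episode above 0.025 m).
It also fails if it takes over 61 s, if anything falls off the work surface, if the arm or the gripper's body presses on something with over 40 N, if the wrist force passes 120 N, or if a joint passes its speed limit or range.

ROBOT

A 6-joint arm with a two-finger parallel gripper is mounted at the origin on the work surface. World frame = base frame: x ahead of the robot, y to its left, z up, the work surface at z = 0. Lengths are in m, angles in rad, forces in N, time in s.
With the tool pointing down it reaches from about 0.25 to 0.775 m from the base axis. Payload 4 kg.
Tool frame: the origin (TCP) lies between the finger pads; the fingertips stand 17 mm ahead of it and the grasp point (between the pads) lies 2 mm behind it; z points along the fingers, y is the line along which they close (so a half turn about z gives the same grasp; the last joint's range is limited). The gripper opens to 94 mm and grips with 3 to 60 N. Pads are 16 mm wide; open, the fingers measure 119 mm over their backs; the gripper's body (75 mm by 177 mm) begins 78 mm behind the grasp point.
Start: joints at [1.1, 0.087, 1.371, -0, 1.684, -0.103], TCP at [0.198, 0.513, 0.2] pointing down, gripper open.
Joint ranges: [-3.1, 3.1], [-0.76, 2.03], [0.27, 2.55], [-1.08, 4.22], [0.17, 2.65], [-2.57, 2.57]. Speed limits (rad/s): [2.79, 2.79, 3.14, 3.14, 3.14, 3.14].

INTERFACE

Orientations are given as a rotation vector (axis times angle).
In Python, from plant import sense, cams, job, nets gives the robot as it stands. The module is installed in compiled form; this text tells all that it offers.
- The arm moves only by the tool jog_arm, never from a script. Its argument "targets" is a list of rows, each a list of 7 numbers: the shift along the tool's x, y, z in m, then the turn, a rotation vector about the tool's x, y, z in rad, then the opening, from -1 (shut) to 1 (fully open). In form: [[x, y, z, ax, ay, az, hand], ...]. A call has exactly 8 rows; each row shifts and turns the commanded pose from where the row before left it, along the tool's axes as they then stand; what a row does not reach is not made up. A row lasts 1/8 s, in which the tool goes at most 62.5 mm and 10.7 degrees, less where a joint would pass 70% of its speed; a pose out of reach is approached as far as the arm can. A call is refused whole if a number of a shift passes 0.0625 or a number of a turn 0.188, either way. A call with a gripper value outside its range is refused whole. The fingers move at their own pace and stop on an object; "squeeze" is the grip in N (left out, the last holds). Time passes only in rows, so rows that do not move let the fingers close, or fill a call up. It gives the time, the measured TCP pose, the force, the opening and the grip force at its end, in the units of the state.
- sense(): the state, without advancing time (a new reading comes with each control period).
- cams.capture(name): name is "scene" or "top" or "wrist"; returns the picture (400x640x3 uint8, red, green, blue); there is no depth.
- cams.camera_info(name): a dict with "fx", "fy", "cx", "cy" (pixels), "position" and "orientation" of the camera in the world; the wrist camera has in their place "hand_eye" (4x4, takes a point from camera to tool coordinates, whose origin is the TCP and whose axes are the flange's). Camera axes: x right, y up, looking along -z (the intrinsics and any distortion apply to the point x, -y, -z); pixel columns grow to the right and rows downward; lengths in m; the calibration is good to about 2 mm. A picture is of the moment at which its call begins: read the wrist's pose just before it. camera_info takes no time and is no camera call.
- job.close_job(): hands the job in; it is judged then, once.
Trained networks look in the newest picture that a camera, given by its name, has taken for a name from the list of things; names that differ only in an ending like _2 or _b are one class to them, and where a whole thing is asked for, a point or a joint stands for the part that bears it (a point fixed in the world has none). Each returns a list of dicts, best first, with "p" (0 to 1); they miss things now and then, are a little off and sometimes report something else, mostly with a low value. They report only what shows in the picture. A call takes as long as a camera call. They do not tell look-alikes from the thing itself.
- nets.look_for(camera, target): "extent" ([centre column, centre row, width, height] in pixels, round what is visible of it).
- nets.masks_of(camera, target): "pixels" (400x640 bool, what is visible of it) and "extent" ([centre column, centre row, width, height] in pixels, round what is visible of it).
The state is a dict: "time_s": time; "joints": joint angles; "qd": joint speeds; "joint_efforts": joint torques, N m; "tool_pos": TCP position; "ee_rot": TCP orientation; "ft_force": force on the tool from outside, world axes, zero at the start; "wrist_torque": the same for the moment, N m; "width": finger opening in m; "finger_force": force on a finger pad.
Only numpy, scipy, OpenCV 4.12 (cv2) and the standard library are available. Lean on these libraries where they do the work, as an engineer would, in place of code of your own. Each camera call takes 0.05 s, during which the arm holds its last target. There are 200 camera calls.

## Working session

There is one attempt and no reset: what is moved stays moved. The work goes in short steps, Python scripts to look and compute and a tool call to move; the robot and the scene stay as the last step left them, time stands still between calls to the robot, and variables do not carry over. Pictures are saved under pics/ and viewed, at most 10 in all, crops included, and the job is handed in when it is done.

Besides the shell and the picture viewer there is one more tool, called after "Call:" as a command line: name --pt "numbers of a row" for each row, then --argument value for the rest. jog_arm: Moves the arm, as the interface text tells. Its arguments: {"type":"object","properties":{"targets":{"type":"array","items":{"type":"array","items":{"type":"number"}}},"squeeze":{"type":"number"}},"required":["targets"]}

```bash
mkdir -p pics
python3 - <<'E'
from plant import sense,cams,nets
import cv2,numpy as np
s=sense();print({k:np.round(v,3) for k,v in s.items()})
for n in("scene","top"):
    im=cams.capture(n);cv2.imwrite(f"pics/{n}0.png",im[:,:,::-1])
    i=cams.camera_info(n);print(n,i)
    for t in("barrel","tray","station","stand","pen","short_barrel","slim_barrel"):
        print(t,[(np.round(d["extent"]).tolist(),round(d["p"],2)) for d in nets.look_for(n,t)[:4]])
print(cams.camera_info("wrist"))
E
```

```text
{'time_s': np.float64(0.0), 'joints': array([ 1.1  ,  0.088,  1.372, -0.   ,  1.684, -0.103]), 'qd': array([-0.001,  0.001,  0.001, -0.001,  0.001, -0.001]), 'joint_efforts': array([-1.0000e-03, -3.4019e+01, -3.0242e+01,  7.2000e-02,  3.3000e-02,
       -0.0000e+00]), 'tool_pos': array([0.198, 0.513, 0.199]), 'ee_rot': array([-5.740e-01, -3.088e+00,  3.000e-03]), 'ft_force': array([-0.237,  0.48 ,  0.021]), 'wrist_torque': array([ 0.049,  0.003, -0.012]), 'finger_force': np.float64(0.0), 'width': np.float64(0.094)}
scene {'fx': 502.7852121546583, 'fy': 502.7852121546583, 'cx': 316.4005450211207, 'cy': 197.0298681769982, 'position': array([ 1.08750306, -0.26297965,  1.03598884]), 'orientation': array([0.45515323, 0.27675396, 1.09423758])}
barrel [([228.0, 215.0, 28.0, 31.0], 0.88), ([251.0, 280.0, 35.0, 33.0], 0.81), ([313.0, 183.0, 10.0, 34.0], 0.23)]
tray [([404.0, 118.0, 26.0, 21.0], 0.75), ([202.0, 240.0, 110.0, 85.0], 0.66)]
station [([433.0, 99.0, 114.0, 113.0], 0.73)]
stand [([313.0, 202.0, 48.0, 77.0], 0.77)]
pen [([314.0, 180.0, 7.0, 31.0], 0.69)]
short_barrel [([171.0, 253.0
[... 514 characters left out ...]
, 53.0], 0.96)]
station [([147.0, 270.0, 144.0, 93.0], 0.9), ([191.0, 256.0, 26.0, 18.0], 0.44)]
stand [([309.0, 212.0, 21.0, 58.0], 0.87)]
pen [([307.0, 212.0, 8.0, 13.0], 0.41)]
short_barrel [([428.0, 221.0, 13.0, 21.0], 0.64)]
slim_barrel []
{'fx': 323.5034446228304, 'fy': 323.5034446228304, 'cx': 319.0240923418984, 'cy': 185.67697240027144, 'hand_eye': array([[-1.92442997e-04,  9.63156927e-01,  2.68939950e-01,
         7.82385686e-02],
       [ 9.99999981e-01,  1.90905847e-04,  3.18684661e-05,
         9.93780958e-05],
       [-2.06478752e-05,  2.68939951e-01, -9.63156946e-01,
        -1.85189381e-01],
       [ 0.00000000e+00,  0.00000000e+00,  0.00000000e+00,
         1.00000000e+00]])}
```

View pics/top0.png

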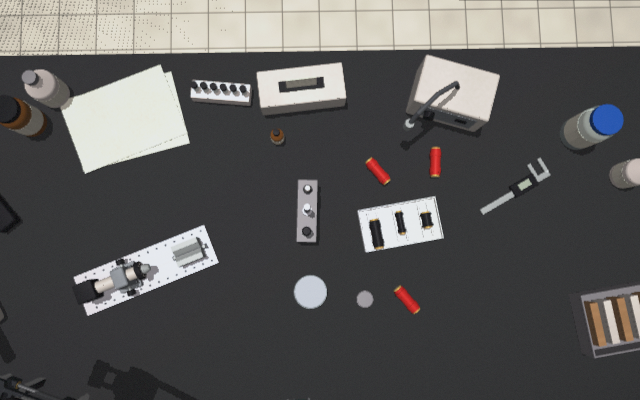

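View pics/scene0.png

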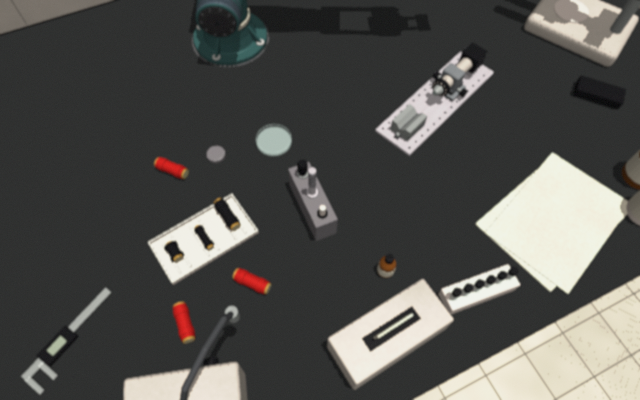

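Top view: the long black barrel is at (377,234), slim at (400,222), short at (427,220). Red look-alikes are at (377,171), (435,162) and (407,299), and I choose the black one at (377,234). The V-block is at (189,251) with the microscope to its left. In the stand the pen is in the middle (308,211), the driver at (306,232) and the brush at (308,188).

```bash
cat > h.py <<'E'
from plant import sense,cams,nets,job
import cv2,numpy as np
from scipy.spatial.transform import Rotation as R
def pose(n,s=None):
    i=cams.camera_info(n)
    if n=="wrist":
        s=s or sense();T=np.eye(4);T[:3,:3]=R.from_rotvec(s["ee_rot"]).as_matrix();T[:3,3]=s["tool_pos"]
        T=T@np.array(i["hand_eye"]);return i,T[:3,3],T[:3,:3]
    return i,np.array(i["position"]),R.from_rotvec(i["orientation"]).as_matrix()
def topix(P,p):  # world -> pixel
    i,o,M=p;c=(np.atleast_2d(P)-o)@M
    return np.c_[i["cx"]+i["fx"]*c[:,0]/-c[:,2],i["cy"]-i["fy"]*c[:,1]/-c[:,2]]
def toz(uv,z,p):  # pixel -> world on plane z
    i,o,M=p;uv=np.atleast_2d(np.asarray(uv,float))
    d=np.c_[(uv[:,0]-i["cx"])/i["fx"],-(uv[:,1]-i["cy"])/i["fy"],-np.ones(len(uv))]@M.T
    return o+d*((z-o[2])/d[:,2])[:,None]
def rect(mask):
    c=max(cv2.findContours(mask.astype(np.uint8),0,1)[0],key=cv2.contourArea)
    return cv2.boxPoints(cv2.minAreaRect(c))
E
python3 - <<'E'
from h import *
cams.capture("top");p=pose("top");print(p[0].keys())
for t,z in(("tray",.012),("stand",.07),("station",.01)):
    m=nets.masks_of("top",t)[0];b=rect(m["pixels"]);w=toz(b,z,p)
    print(t,np.round(w[:,:2],3).tolist(),"c",np.round(w.mean(0),3))
for t,uv,z in(("barrel",(377,234),.0185),("slim",(400,222),.0145),("short",(427,220),.0185),("pentop",(307,209),.165),("vblock",(189,251),.048),("dish",(310,292),.0),("cap",(365,299),0),("scope",(120,280),.06)):
    print(t,np.round(toz(uv,z,p)[0],3))
im=cv2.imread("pics/top0.png");cv2.imwrite("pics/c1.png",np.hstack([cv2.resize(im[190:260,350:450],None,fx=4,fy=4,interpolation=2),cv2.resize(im[215:285,150:250],None,fx=4,fy=4,interpolation=2)]))
E
```

```text
dict_keys(['fx', 'fy', 'cx', 'cy', 'position', 'orientation'])
tray [[0.595, -0.166], [0.631, -0.38], [0.516, -0.396], [0.482, -0.183]] c [ 0.556 -0.281  0.012]
stand [[0.512, -0.001], [0.673, -0.008], [0.671, -0.058], [0.51, -0.051]] c [ 0.591 -0.03   0.07 ]
station [[0.427, 0.607], [0.566, 0.249], [0.463, 0.207], [0.327, 0.564]] c [0.446 0.407 0.01 ]
barrel [ 0.53  -0.217  0.018]
slim [ 0.562 -0.281  0.014]
short [ 0.565 -0.353  0.018]
pentop [ 0.587 -0.03   0.165]
vblock [0.495 0.278 0.048]
dish [ 0.379 -0.034  0.   ]
cap [ 0.357 -0.182  0.   ]
scope [0.425 0.45  0.06 ]
```

View pics/c1.png

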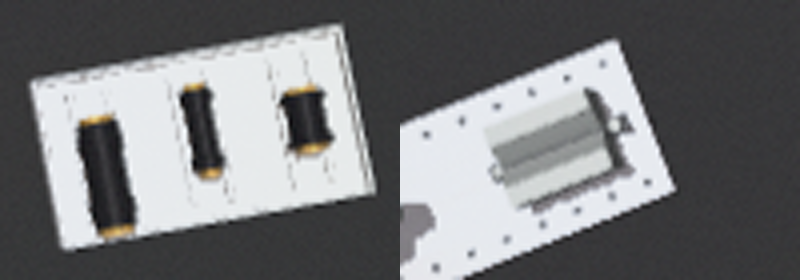

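Call:
jog_arm --pt "-0.045 -0.014 0.006 0 0 0 0.1" --pt "-0.045 -0.014 0.006 0 0 0 0.1" --pt "-0.045 -0.014 0.006 0 0 0 0.1" --pt "-0.045 -0.014 0.006 0 0 0 0.1" --pt "-0.045 -0.014 0.006 0 0 0 0.1" --pt "-0.045 -0.014 0.006 0 0 0 0.1" --pt "-0.045 -0.014 0.006 0 0 0 0.1" --pt "-0.045 -0.014 0.006 0 0 0 0.1"

```text
time_s: 2.0
tool_pos: [0.4946, 0.2782, 0.1516]
ee_rot: [0.575, 3.088, 0.001]
ft_force: [0.1, 0.1, 0.1]
width: 0.0518
finger_force: 0.0
```

Run:
```python
from h import *
s=sense();print(s["time_s"],s["tool_pos"],s["ee_rot"],s["width"],s["joints"])
p=pose("wrist",s);im=cams.capture("wrist");cv2.imwrite("pics/w_v.png",im[:,:,::-1])
np.savez("pv.npz",o=p[1],M=p[2])
q=cv2.cvtColor(im,7)
# expected overlay with current guess
c=np.array([.495,.278]);a=1.941;X=np.array([np.cos(a),np.sin(a)]);Y=np.array([-X[1],X[0]])
for x,y,z in((35,14,48),(35,-14,48),(-35,14,48),(-35,-14,48),(35,28,48),(35,-28,48),(-35,28,48),(-35,-28,48),(-60,55,10),(-60,-55,10)):
    w=np.r_[c+(X*x+Y*y)/1e3,z/1e3];print((x,y,z),np.round(topix(w,p)[0],1))
```

```text
2.0 [0.49459484 0.2782443  0.15164195] [5.74531922e-01 3.08831374e+00 7.59129862e-04] 0.051829265987999376 [ 4.12390181e-01  1.39607146e-01  1.40814076e+00  2.35930333e-04
  1.59333164e+00 -7.90537689e-01]
(35, 14, 48) [337.1 147.2]
(35, -14, 48) [357.4 169.7]
(-35, 14, 48) [281.1 197.2]
(-35, -14, 48) [301.5 217.9]
(35, 28, 48) [326.7 135.6]
(35, -28, 48) [367.2 180.7]
(-35, 28, 48) [270.6 186.6]
(-35, -28, 48) [311.5 228. ]
(-60, 55, 10) [240.4 173.7]
(-60, -55, 10) [312.1 245.3]
```

View pics/w_v.png

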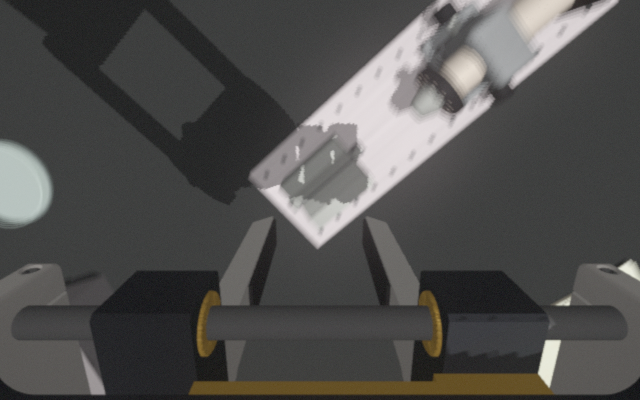

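Run:
```python
from h import *
im=cv2.imread("pics/w_v.png")
d=np.load("pv.npz");p=(cams.camera_info("wrist"),d["o"],d["M"])
print("corner",toz([(250,180),(318,248)],.01,p))
print("R edge",toz([(318,248),(617,3)],.01,p),"L",toz([(250,180),(420,18)],.01,p))
c=cv2.resize(im[115:260,240:400],None,fx=5,fy=5,interpolation=cv2.INTER_CUBIC)
c=cv2.convertScaleAbs(c,alpha=1.0);cv2.imwrite("pics/cv.png",c[:600])
```

```text
corner [[0.47516067 0.20870545 0.01      ]
 [0.57335763 0.24683228 0.01      ]]
R edge [[0.57335763 0.24683228 0.01      ]
 [0.44363968 0.58754116 0.01      ]] L [[0.47516067 0.20870545 0.01      ]
 [0.39128044 0.41743694 0.01      ]]
```

View pics/cv.png

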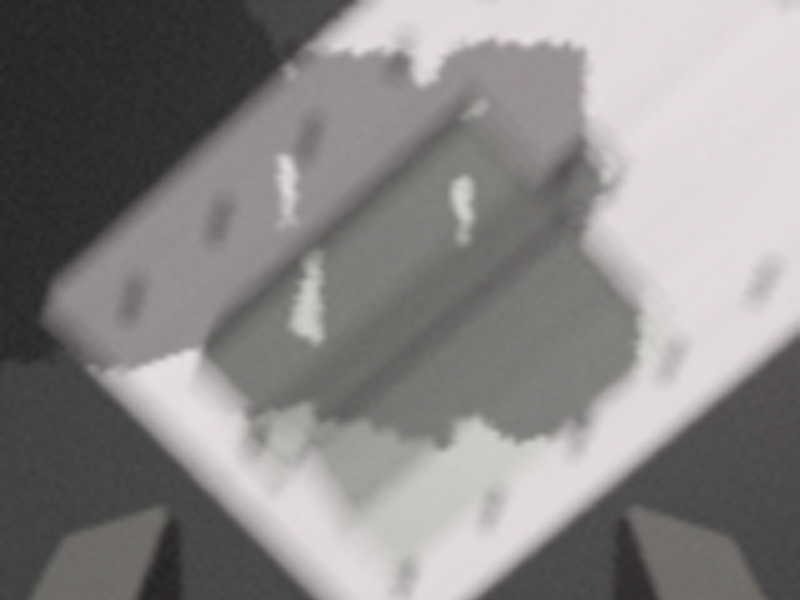

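```bash
cat >> h.py <<'E'
from scipy.optimize import least_squares
from scipy.ndimage import map_coordinates,gaussian_filter
def obj(P,g):
    P=np.atleast_2d(P);c,s=np.cos(g[2]),np.sin(g[2])
    return np.c_[g[0]+c*P[:,0]-s*P[:,1],g[1]+s*P[:,0]+c*P[:,1],P[:,2]]
def fit(gray,p,edges,g,w=10,it=4):
    """edges: (p0,p1) in mm; bright side lies left when walking p0->p1 seen from above."""
    G=gaussian_filter(gray.astype(float),.8)
    A=np.concatenate([np.linspace(a,b,25)[1:-1] for a,b in edges])/1e3
    B=np.concatenate([np.repeat([(np.array(b)-a)/np.linalg.norm(np.array(b)-a)*1e-3],23,0) for a,b in edges])
    for k in range(it):
        uv=topix(obj(A,g),p);t=topix(obj(A+B,g),p)-uv
        n=np.c_[t[:,1],-t[:,0]];n/=np.linalg.norm(n,axis=1)[:,None]  # left of travel in image seen from above
        ww=w if k<2 else 4;o=np.arange(-ww,ww+.01,.25)
        S=map_coordinates(G,[uv[:,1,None]+n[:,1,None]*o,uv[:,0,None]+n[:,0,None]*o],order=1,mode="nearest")
        D=np.gradient(S,axis=1);j=D.argmax(1);ok=(D.max(1)>2)&(j>1)&(j<len(o)-2)
        q=uv+n*o[j][:,None]
        r=least_squares(lambda g:((topix(obj(A,g),p)-q)*n).sum(1)[ok],g,loss="soft_l1",f_scale=.7,x_scale=[.01,.01,.03])
        g=r.x
    e=np.abs(r.fun);return g,ok.sum(),round(float(np.median(e)),2)
E
python3 - <<'E'
from h import *
d=np.load("pv.npz");pw=(cams.camera_info("wrist"),d["o"],d["M"]);pt=pose("top")
gw=cv2.imread("pics/w_v.png",0);gt=cv2.imread("pics/top0.png",0);gs=cv2.imread("pics/scene0.png",0)
R_=((-60,-55,10),(180,-55,10));E_=((-60,55,10),(-60,-55,10));L_=((180,55,10),(-60,55,10));L2=((80,55,10),(-60,55,10))
g=[.5005,.283,1.942]
print("w RE",fit(gw,pw,[R_,E_],g));print("w REL",fit(gw,pw,[R_,E_,L2],g))
print("top",fit(gt,pt,[R_,E_,L_],g));print("top w/ far",fit(gt,pt,[R_,E_,L_,((310,-55,10),(310,55,10))],g))
print("scene",fit(gs,pose("scene"),[R_,E_,L_],g))
T=[((-57.5,-107.5,12),(57.5,-107.5,12)),((57.5,-107.5,12),(57.5,107.5,12)),((57.5,107.5,12),(-57.5,107.5,12)),((-57.5,107.5,12),(-57.5,-107.5,12))]
print("tray top",fit(gt,pt,T,[.556,-.281,.16]),"scene",fit(gs,pose("scene"),T,[.556,-.281,.16]))
S=[((-80,-25,70),(80,-25,70)),((80,-25,70),(80,25,70)),((80,25,70),(-80,25,70)),((-80,25,70),(-80,-25,70))]
print("stand top",fit(gt,pt,S,[.591,-.03,-.04]),"scene",fit(gs,pose("scene"),S,[.591,-.03,-.04]))
E
```

```text
w RE (array([0.5008772 , 0.2818055 , 1.93562091]), np.int64(46), 0.01)
w REL (array([0.49956764, 0.28136574, 1.92762584]), np.int64(69), 0.51)
top (array([0.49361307, 0.28464758, 1.93681956]), np.int64(69), 0.02)
top w/ far (array([0.49374464, 0.28438091, 1.93677289]), np.int64(82), 0.03)
scene (array([0.49818531, 0.28498827, 1.93456865]), np.int64(69), 0.3)
tray top (array([ 0.55728755, -0.28184071,  0.16063171]), np.int64(92), 0.25) scene (array([ 0.55965045, -0.27980905,  0.15745394]), np.int64(91), 0.76)
stand top (array([ 0.5929337 , -0.02938732, -0.04196111]), np.int64(92), 0.25) scene (array([ 0.59606628, -0.02746182, -0.05390919]), np.int64(82), 0.25)
```

```bash
cat >> h.py <<'E'
def plan(*wps,s=None):
    """wps: (x,y,z,yaw,n) ; prints rows in tool axes (tool down); levels tilt slowly not at all"""
    s=s or sense();M=R.from_rotvec(s["ee_rot"]).as_matrix();pos=np.array(s["tool_pos"])
    for x,y,z,yaw,n in wps:
        d=(np.array([x,y,z])-pos)/n
        t=R.from_euler("z",yaw).as_matrix()@np.diag([1,-1,-1.])
        rv=(R.from_matrix(M.T@t)).as_rotvec()
        for k in range(n):
            Mk=M@R.from_rotvec(rv*k/n).as_matrix()
            print("[%.4f, %.4f, %.4f, %.3f, %.3f, %.3f]"%(*(Mk.T@d),*(rv/n)))
        M=t;pos=np.array([x,y,z])
        print("-")
E
python3 - <<'E'
from h import *
plan((.45,.03,.18,2.95,6),(.533,-.214,.13,3.302,7))
E
```

```text
[-0.0073, -0.0408, -0.0048, -0.001, 0.001, -0.030]
[-0.0061, -0.0410, -0.0048, -0.001, 0.001, -0.030]
[-0.0048, -0.0412, -0.0049, -0.001, 0.001, -0.030]
[-0.0036, -0.0413, -0.0049, -0.001, 0.001, -0.030]
[-0.0023, -0.0414, -0.0049, -0.001, 0.001, -0.030]
[-0.0011, -0.0414, -0.0049, -0.001, 0.001, -0.030]
-
[-0.0183, -0.0320, 0.0071, 0.000, 0.000, -0.050]
[-0.0166, -0.0328, 0.0071, 0.000, 0.000, -0.050]
[-0.0150, -0.0336, 0.0071, 0.000, 0.000, -0.050]
[-0.0133, -0.0343, 0.0071, 0.000, 0.000, -0.050]
[-0.0115, -0.0350, 0.0071, 0.000, 0.000, -0.050]
[-0.0098, -0.0355, 0.0071, 0.000, 0.000, -0.050]
[-0.0080, -0.0359, 0.0071, 0.000, 0.000, -0.050]
-
```

Call:
jog_arm --pt "-0.007 -0.041 -0.005 0 0 -0.03 0.06" --pt "-0.006 -0.041 -0.005 0 0 -0.03 0.06" --pt "-0.005 -0.041 -0.005 0 0 -0.03 0.06" --pt "-0.0035 -0.041 -0.005 0 0 -0.03 0.06" --pt "-0.002 -0.041 -0.005 0 0 -0.03 0.06" --pt "-0.001 -0.041 -0.005 0 0 -0.03 0.06" --pt "-0.018 -0.032 0.007 0 0 -0.05 0.06" --pt "-0.0165 -0.033 0.007 0 0 -0.05 0.06"

```text
time_s: 3.05
tool_pos: [0.4695, -0.0345, 0.1681]
ee_rot: [0.136, 3.137, -0.0]
ft_force: [-0.6, 1.1, -0.9]
width: 0.0499
finger_force: 0.0
```

Call:
jog_arm --pt "-0.015 -0.0335 0.007 0 0 -0.05 0.06" --pt "-0.0135 -0.0345 0.007 0 0 -0.05 0.06" --pt "-0.0115 -0.035 0.007 0 0 -0.05 0.06" --pt "-0.01 -0.0355 0.007 0 0 -0.05 0.06" --pt "-0.008 -0.036 0.007 0 0 -0.05 0.06" --pt "0 0 0 0 0 0 0.06" --pt "0 0 0 0 0 0 0.06" --pt "0 0 0 0 0 0 0.06"

```text
time_s: 4.05
tool_pos: [0.5296, -0.2065, 0.1332]
ee_rot: [-0.256, 3.13, -0.0]
ft_force: [0.5, -0.1, -0.0]
width: 0.0501
finger_force: 0.0
```

Run:
```python
from h import *
s=sense();print(s["time_s"],s["tool_pos"],s["ee_rot"],s["width"])
p=pose("wrist",s);im=cams.capture("wrist");cv2.imwrite("pics/w_b.png",im[:,:,::-1])
np.savez("pb.npz",o=p[1],M=p[2])
g=cv2.cvtColor(im,7)
T=[((57.5,-107.5,12),(57.5,107.5,12)),((57.5,107.5,12),(-57.5,107.5,12)),((-57.5,107.5,12),(-57.5,-107.5,12))]
print(fit(g,p,T,[.558,-.281,.16]))
r=nets.masks_of("wrist","barrel")
for d in r[:3]:
    b=rect(d["pixels"]);print(d["p"],np.round(d["extent"]),b.round(1).tolist(),toz(b,.0185,p)[:,:2].round(4).tolist(),toz(b.mean(0),.0185,p)[0].round(4))
```

```text
4.05 [ 0.52960136 -0.20653277  0.13323303] [-2.55995414e-01  3.13039317e+00 -1.60848823e-05] 0.05005733226884514
(array([ 0.55822879, -0.27995765,  0.16062511]), np.int64(65), 0.49)
0.87 [284. 327.  45.  67.] [[273.0, 340.0], [305.0, 340.0], [305.0, 362.0], [273.0, 362.0]] [[0.7191, -0.2271], [0.7134, -0.1921], [0.743, -0.1875], [0.7489, -0.2234]] [ 0.7309 -0.2076  0.0185]
0.57 [314. 185.  31.  88.] [[296.0, 140.0], [328.0, 140.0], [328.0, 226.0], [296.0, 226.0]] [[0.4953, -0.2337], [0.4905, -0.2045], [0.5749, -0.19], [0.5801, -0.2215]] [ 0.5336 -0.2127  0.0185]
```

View pics/w_b.png

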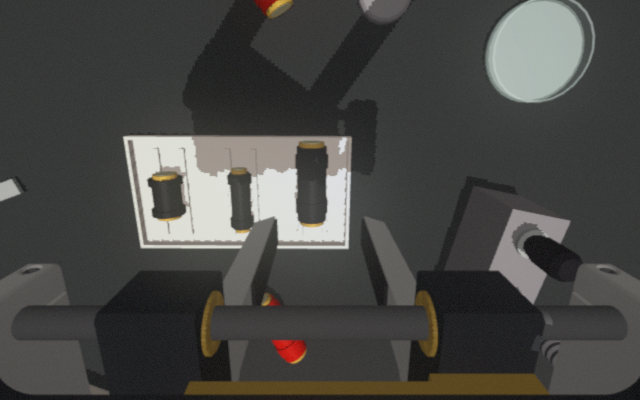

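Call:
jog_arm --pt "-0.003 -0.007 0.02 0 0 0 0.06" --pt "0 0 0.026 0 0 0 0.06" --pt "0 0 0.026 0 0 0 0.06" --pt "0 0 0.02 0 0 0 0.06" --pt "0 0 0.0117 0 0 0 0.06" --pt "0 0 0 0 0 0 0.06" --pt "0 0 0 0 0 0 0.06" --pt "0 0 0 0 0 0 0.06"

```text
time_s: 5.15
tool_pos: [0.5344, -0.2144, 0.0301]
ee_rot: [-0.254, 3.129, -0.002]
ft_force: [0.6, 0.7, -0.6]
width: 0.0501
finger_force: 0.0
```

Call:
jog_arm --pt "0 0 0.0006 0 0 0 -0.4" --pt "0 0 0 0 0 0 -1" --pt "0 0 0 0 0 0 -1" --pt "0 0 0 0 0 0 -1" --pt "0 0 0 0 0 0 -1" --pt "0 0 0 0 0 0 -1" --pt "0 0 0 0 0 0 -1" --pt "0 0 0 0 0 0 -1" --squeeze 20

```text
time_s: 6.15
tool_pos: [0.5337, -0.214, 0.0284]
ee_rot: [-0.254, 3.131, 0.0]
ft_force: [-0.1, -0.5, 0.1]
width: 0.0006
finger_force: 0.0
```

Call:
jog_arm --pt "0 0 -0.01 0 0 0 -1" --pt "0 0 -0.02 0 0 0 -1" --pt "0 0 -0.03 0 0 0 -1" --pt "0 0 -0.03 0 0 0 -1" --pt "0 0 -0.03 0 0 0 -1" --pt "0 0 -0.02 0 0 0 -1" --pt "0 0 0 0 0 0 -1" --pt "0 0 0 0 0 0 -1"

```text
time_s: 7.15
tool_pos: [0.5333, -0.2138, 0.1676]
ee_rot: [0.254, -3.13, -0.001]
ft_force: [-0.0, 0.0, 0.2]
width: 0.0005
finger_force: 0.0
```

Run:
```python
from h import *
s=sense();print(s["tool_pos"],s["ee_rot"],s["width"],s["finger_force"],s["joints"])
p=pose("wrist",s);im=cams.capture("wrist")
r=nets.masks_of("wrist","barrel")
for d in r[:3]: print(d["p"],np.round(d["extent"]))
cv2.imwrite("pics/w_g.png",np.hstack([im[:,:,::-1]]))
# reproject check: V seat guesses; measured tray again
T=[((57.5,-107.5,12),(57.5,107.5,12)),((57.5,107.5,12),(-57.5,107.5,12)),((-57.5,107.5,12),(-57.5,-107.5,12))]
print(fit(cv2.cvtColor(im,7),p,T,[.558,-.281,.16]))
plan((.45,-.03,.2,2.8,6),(.45,.2,.2,1.94,7),(.5,.282,.17,1.936,4))
```

```text
[ 0.53327024 -0.21381805  0.16763725] [ 2.54428996e-01 -3.13038502e+00 -1.05377607e-03] 0.0005371352316303227 0.0 [-4.80064890e-01  1.50822546e-01  1.36370207e+00  9.74070020e-05
  1.62817428e+00 -2.21305360e+00]
0.8 [157. 285.  30.  37.]
0.71 [284.  11.  38.  21.]
0.58 [321. 172.  27.  81.]
(array([ 0.55813185, -0.27984197,  0.16330544]), np.int64(63), 0.25)
[0.0087, 0.0324, -0.0055, 0.000, -0.000, 0.084]
[0.0114, 0.0316, -0.0055, 0.000, -0.000, 0.084]
[0.0140, 0.0305, -0.0055, 0.000, -0.000, 0.084]
[0.0165, 0.0292, -0.0055, 0.000, -0.000, 0.084]
[0.0189, 0.0278, -0.0055, 0.000, -0.000, 0.084]
[0.0212, 0.0261, -0.0055, 0.000, -0.000, 0.084]
-
[0.0110, 0.0310, 0.0000, 0.000, 0.000, 0.123]
[0.0147, 0.0294, 0.0000, 0.000, 0.000, 0.123]
[0.0182, 0.0274, 0.0000, 0.000, 0.000, 0.123]
[0.0214, 0.0249, 0.0000, 0.000, 0.000, 0.123]
[0.0243, 0.0221, 0.0000, 0.000, 0.000, 0.123]
[0.0268, 0.0190, 0.0000, 0.000, 0.000, 0.123]
[0.0290, 0.0155, 0.0000, 0.000, 0.000, 0.123]
-
[0.0146, 0.0191, 0.0075, 0.000, 0.000, 0.001]
[0.0146, 0.0190, 0.0075, 0.000, 0.000, 0.001]
[0.0146, 0.0190, 0.0075, 0.000, 0.000, 0.001]
[0.0147, 0.0190, 0.0075, 0.000, 0.000, 0.001]
-
```

View pics/w_g.png

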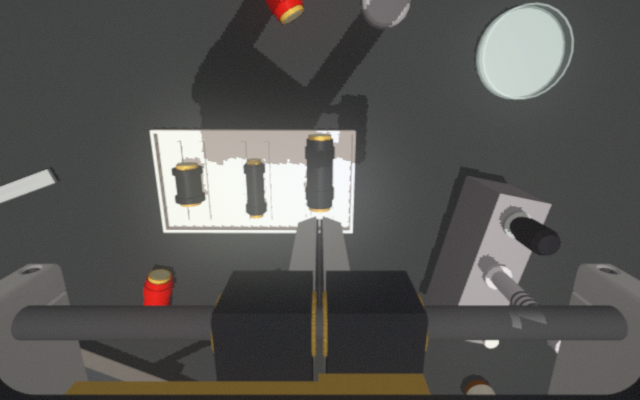

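The fingers shut fully without holding the barrel. It still lies in the tray, at about (320,172). I'll measure how its position relates to the fingers.

Run:
```python
from h import *
s=sense()
def bar(im,p,g,z=.0185):
    # dark barrel on white tray: project seed, threshold region
    uv=topix([[*g,z]],p)[0]
    return uv
gb=cv2.imread("pics/w_b.png",0);gg=cv2.imread("pics/w_g.png",0)
pg=pose("wrist",s);d=np.load("pb.npz");pb=(cams.camera_info("wrist"),d["o"],d["M"])
B=[((40,14,18.5),(-40,14,18.5)),((-40,-14,18.5),(40,-14,18.5))]
m=[d for d in nets.masks_of("wrist","barrel")]
for d in m[:4]:
    e=d["extent"]
    if abs(e[1]-172)<20:
        print("after ends",toz([(e[0],e[1]-e[3]/2)],.004,pg).round(4),toz([(e[0],e[1]+e[3]/2)],.033,pg).round(4))
for n,c in(("top",(377,234)),("scene",(228,215))):
    im=cams.capture(n);cv2.imwrite(f"pics/{n}1.png",im[:,:,::-1])
    for d in nets.masks_of(n,"barrel"):
        e=d["extent"];print(n,np.round(e,1),round(d["p"],2),toz(e[:2],.0185,pose(n))[0].round(4))
a=cv2.imread("pics/scene0.png")[170:270,140:270];b=cv2.imread("pics/scene1.png")[170:270,140:270]
a,b=[cv2.resize(v,None,fx=3,fy=3,interpolation=2) for v in(a,b)]
cv2.imwrite("pics/cmp.png",np.hstack([a,b]))
```

```text
after ends [[ 0.4922 -0.2178  0.004 ]] [[ 0.5718 -0.2049  0.033 ]]
top [437.1 160.8  10.3  30.5] 0.67 [ 0.7264 -0.3876  0.0185]
top [401.1 292.1  12.6  17.5] 0.62 [ 0.3749 -0.2759  0.0185]
top [372.1 231.4   7.6  12.1] 0.57 [ 0.5375 -0.2039  0.0185]
top [377.1 170.2  24.4  24.9] 0.55 [ 0.7034 -0.2228  0.0185]
scene [185.4 323.6  18.8  42.9] 0.93 [ 0.732  -0.3779  0.0185]
scene [228.9 216.   29.1  30. ] 0.8 [ 0.5418 -0.2102  0.0185]
scene [250.9 280.8  35.6  27.5] 0.55 [ 0.7057 -0.2239  0.0185]
scene [184.9 171.5   6.4  13.2] 0.48 [ 0.3857 -0.2613  0.0185]
```

View pics/cmp.png

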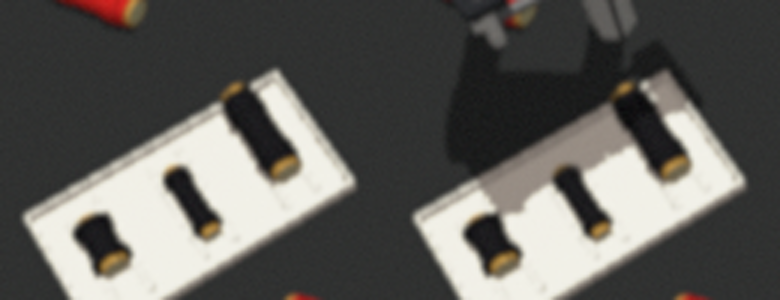

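Run:
```python
from h import *
s=sense();ps=pose("scene");M=R.from_rotvec(s["ee_rot"]).as_matrix()
for z in(.017,0,-.05,-.08):
    for n in("scene","top"): print(z,n,topix(s["tool_pos"]+M@[0,0,z],pose(n))[0].round(1),end=" ")
    print()
im=cv2.imread("pics/scene1.png")[20:270,130:330];c=cv2.resize(im,None,fx=2.2,fy=2.2)
t=cv2.imread("pics/top1.png")[130:330,320:460];c2=cv2.resize(t,None,fx=2.5,fy=2.5)
o=np.zeros((550,800,3),np.uint8);o[:,:440]=c;o[:500,440:790]=c2;cv2.imwrite("pics/c9.png",o)
```

```text
0.017 scene [216.3 184.1] 0.017 top [383.7 230.3] 
0 scene [214.8 179.8] 0 top [384.8 229.9] 
-0.05 scene [210.4 166.5] -0.05 top [388.4 228.7] 
-0.08 scene [207.5 157.9] -0.08 top [390.7 228. ]
```

View pics/c9.png

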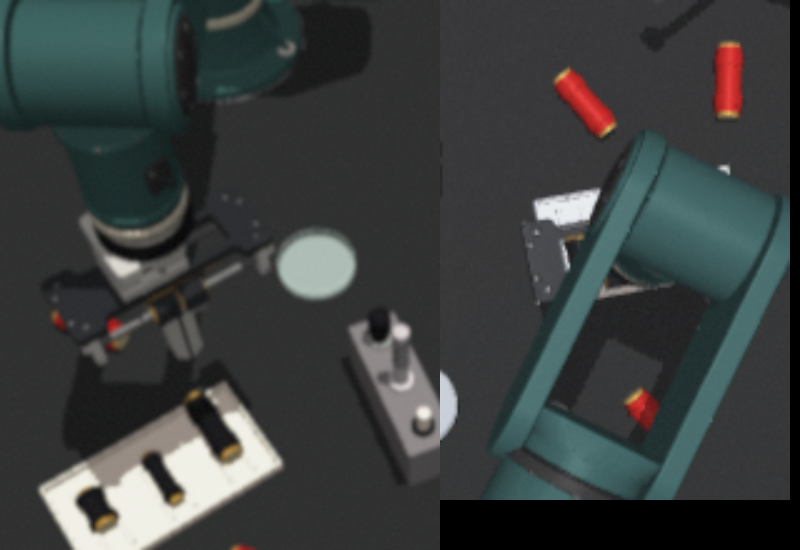

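Run:
```python
from h import *
d=np.load("pb.npz");pb=(cams.camera_info("wrist"),d["o"],d["M"]);pg=pose("wrist")
T=[((-57.5,-107.5,12),(57.5,-107.5,12)),((57.5,-107.5,12),(57.5,107.5,12)),((57.5,107.5,12),(-57.5,107.5,12)),((-57.5,107.5,12),(-57.5,-107.5,12))]
for n,p in(("w_b",pb),("w_g",pg)):
    g=cv2.imread(f"pics/{n}.png",0)
    for dz in(-.02,-.01,0,.01,.02,.03):
        q=(p[0],p[1]+[0,0,dz],p[2]);r=fit(g,q,T,[.558,-.281,.16])
        q4=[fit(g,q,[t],r[0],it=1) for t in ()]
        print(n,dz,np.round(r[0],4),r[1:])
```

```text
w_b -0.02 [ 0.5557 -0.2824  0.1613] (np.int64(45), 0.21)
w_b -0.01 [ 0.5562 -0.2813  0.1608] (np.int64(66), 0.55)
w_b 0 [ 0.5583 -0.2805  0.1605] (np.int64(88), 0.51)
w_b 0.01 [ 0.5588 -0.2786  0.1616] (np.int64(70), 0.18)
w_b 0.02 [ 0.5602 -0.2795  0.1604] (np.int64(87), 1.42)
w_b 0.03 [ 0.5615 -0.2764  0.16  ] (np.int64(66), 0.65)
w_g -0.02 [ 0.5562 -0.2825  0.1607] (np.int64(45), 0.16)
w_g -0.01 [ 0.5561 -0.2788  0.1577] (np.int64(86), 2.13)
w_g 0 [ 0.5583 -0.2803  0.1619] (np.int64(87), 0.5)
w_g 0.01 [ 0.5592 -0.2783  0.1643] (np.int64(83), 0.46)
w_g 0.02 [ 0.5603 -0.2829  0.1605] (np.int64(65), 0.11)
w_g 0.03 [ 0.5607 -0.276   0.1666] (np.int64(66), 0.43)
```

Call:
jog_arm --pt "0.001 0.001 0.0 0 0 0 0.06" --pt "0 0 0.01 0 0 0 0.06" --pt "0 0 0.03 0 0 0 0.06" --pt "0 0 0.04 0 0 0 0.06" --pt "0 0 0.035 0 0 0 0.06" --pt "0 0 0.018 0 0 0 0.06" --pt "0 0 0.009 0 0 0 0.06" --pt "0 0 0 0 0 0 0.06"

```text
time_s: 8.5
tool_pos: [0.5327, -0.2133, 0.0266]
ee_rot: [-0.254, 3.131, -0.0]
ft_force: [0.2, 0.3, 0.2]
width: 0.05
finger_force: 0.0
```

Call:
jog_arm --pt "0 0 0 0 0 0 0.0" --pt "0 0 0 0 0 0 -0.1" --pt "0 0 0 0 0 0 -0.2" --pt "0 0 0 0 0 0 -0.3" --pt "0 0 0 0 0 0 -0.35" --pt "0 0 0 0 0 0 -0.4" --pt "0 0 0 0 0 0 -0.45" --pt "0 0 0 0 0 0 -0.45"

```text
time_s: 9.5
tool_pos: [0.5325, -0.2132, 0.0263]
ee_rot: [0.254, -3.131, -0.0]
ft_force: [0.3, -0.3, -0.5]
width: 0.0255
finger_force: 0.0
```

Run:
```python
from h import *
s=sense();print({k:np.round(v,4) for k,v in s.items()})
p=pose("wrist",s);im=cams.capture("wrist");cv2.imwrite("pics/w_c.png",im[:,:,::-1])
for t in("barrel","short_barrel"):
  for d in nets.look_for("wrist",t)[:3]: print(t,d["p"],np.round(d["extent"]))
print("expected",topix([[.532,-.2113,.0185]],p))
```

```text
{'time_s': np.float64(9.5), 'joints': array([-4.7970e-01,  2.3520e-01,  1.5538e+00,  1.0000e-04,  1.3527e+00,
       -2.2127e+00]), 'qd': array([ 0.0023, -0.0008, -0.0014, -0.0001, -0.0007,  0.0013]), 'joint_efforts': array([ 1.00000e-03, -3.77493e+01, -2.77375e+01, -5.57000e-02,
        5.11000e-02,  0.00000e+00]), 'tool_pos': array([ 0.5325, -0.2132,  0.0263]), 'ee_rot': array([ 2.5450e-01, -3.1312e+00, -2.0000e-04]), 'ft_force': array([ 0.3108, -0.2821, -0.4829]), 'wrist_torque': array([ 0.0316,  0.0363, -0.0216]), 'finger_force': np.float64(0.0), 'width': np.float64(0.0255)}
barrel 0.87 [320. 227.  50. 129.]
barrel 0.59 [ 89. 378.   6.  27.]
short_barrel 0.78 [104. 245.  67.  76.]
expected [[321.95521416 222.03745454]]
```

View pics/w_c.png

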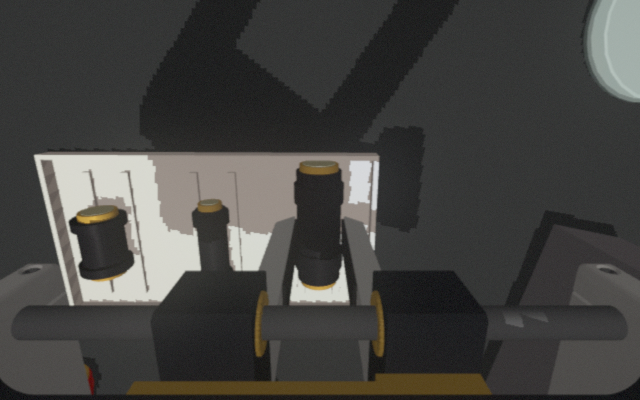

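The fingers straddle the barrel's middle: tips near row 220, columns 296 and 343, barrel centre at (320,227). The opening reads 25.5 mm with no force, which is less than the barrel's 28 mm. I'll close further in steps and measure.

Call:
jog_arm --pt "0 0 0 0 0 0 -0.5" --pt "0 0 0 0 0 0 -0.5" --pt "0 0 0 0 0 0 -0.55" --pt "0 0 0 0 0 0 -0.55" --pt "0 0 0 0 0 0 -0.6" --pt "0 0 0 0 0 0 -0.6" --pt "0 0 0 0 0 0 -0.65" --pt "0 0 0 0 0 0 -0.65"

```text
time_s: 10.65
tool_pos: [0.5325, -0.2132, 0.0264]
ee_rot: [-0.255, 3.131, 0.0]
ft_force: [0.5, -0.8, 0.4]
width: 0.0164
finger_force: 0.0
```

Run:
```python
from h import *
s=sense();print({k:np.round(v,4) for k,v in s.items() if k in("tool_pos","ft_force","finger_force","width")})
im=cams.capture("wrist");cv2.imwrite("pics/w_d.png",im[:,:,::-1])
for d in nets.look_for("wrist","barrel")[:2]: print(d["p"],np.round(d["extent"],1))
a=cv2.imread("pics/w_c.png",0);b=cv2.imread("pics/w_d.png",0)
for r in(190,215,225,235,245,255,270):
    print(r,a[r,260:380:4].tolist());print("   ",b[r,260:380:4].tolist())
```

```text
{'tool_pos': array([ 0.5325, -0.2132,  0.0264]), 'ft_force': array([ 0.5348, -0.7592,  0.3719]), 'finger_force': np.float64(0.0), 'width': np.float64(0.0164)}
0.73 [320.9 225.1  53.  130.9]
190 [146, 145, 146, 144, 145, 145, 146, 145, 143, 34, 37, 38, 37, 39, 38, 43, 41, 35, 40, 39, 37, 130, 146, 212, 215, 215, 216, 211, 163, 200]
    [144, 145, 145, 144, 144, 145, 145, 146, 143, 39, 44, 36, 39, 40, 45, 40, 41, 45, 37, 46, 45, 196, 214, 215, 216, 216, 215, 211, 163, 200]
215 [144, 145, 145, 146, 144, 145, 143, 144, 142, 116, 37, 39, 36, 38, 34, 37, 38, 40, 42, 41, 88, 143, 144, 144, 145, 144, 143, 136, 141, 83]
    [146, 145, 145, 146, 146, 146, 146, 145, 145, 117, 45, 37, 42, 40, 40, 39, 41, 41, 37, 42, 77, 147, 144, 145, 146, 146, 144, 139, 143, 82]
225 [145, 146, 144, 146, 94, 96, 97, 93, 92, 43, 38, 39, 38, 41, 31, 39, 38, 32, 36, 36, 64, 51, 95, 95, 95, 97, 170, 135, 143, 71]
    [146, 146, 144, 146, 146, 147, 98, 98, 97, 98, 96, 40, 39, 40, 40, 43, 42, 39, 44, 64, 93, 97, 96, 94, 138, 215, 210, 137, 142, 72]
235 [214, 214, 213, 102, 98, 97, 96, 95, 51, 39, 40, 35, 40, 40, 34, 3
[... 275 characters left out ...]
, 36, 35, 39, 38, 49, 92, 95, 94, 95, 95, 195, 58]
    [214, 215, 215, 214, 192, 98, 97, 95, 94, 97, 46, 42, 36, 42, 36, 41, 35, 36, 37, 38, 88, 94, 93, 95, 94, 100, 213, 110, 214, 61]
255 [215, 113, 97, 97, 97, 94, 95, 52, 40, 38, 41, 40, 44, 44, 49, 38, 39, 37, 39, 36, 41, 38, 37, 90, 91, 92, 95, 93, 92, 62]
    [214, 215, 214, 212, 98, 97, 97, 95, 96, 94, 45, 42, 43, 43, 36, 40, 36, 34, 37, 33, 51, 92, 95, 95, 93, 94, 140, 114, 212, 61]
270 [76, 79, 95, 96, 97, 94, 78, 39, 41, 205, 42, 44, 45, 47, 47, 49, 51, 43, 44, 45, 193, 181, 33, 40, 93, 92, 95, 93, 91, 70]
    [165, 164, 162, 73, 74, 74, 96, 95, 96, 63, 40, 45, 42, 46, 49, 49, 44, 38, 44, 37, 33, 93, 92, 94, 78, 70, 71, 76, 142, 48]
```

Call:
jog_arm --pt "0 0 0 0 0 0 0.06" --pt "0 0 0 0 0 0 0.06" --pt "0 0 0 0 0 0 0.06" --pt "0 0 0.002 0 0 0 0.06" --pt "0 0 0.002 0 0 0 0.06" --pt "0 0 0.002 0 0 0 0.06" --pt "0 0 0 0 0 0 0.06" --pt "0 0 0 0 0 0 0.06"

```text
time_s: 11.75
tool_pos: [0.5325, -0.2132, 0.0204]
ee_rot: [-0.255, 3.131, 0.0]
ft_force: [-0.3, 0.4, 0.0]
width: 0.0499
finger_force: 0.0
```

Call:
jog_arm --pt "0 0 0.001 0 0 0 0.06" --pt "0 0 0.001 0 0 0 0.06" --pt "0 0 0.001 0 0 0 0.06" --pt "0 0 0.001 0 0 0 0.06" --pt "0 0 0.0 0 0 0 0.06" --pt "0 0 0.0 0 0 0 0.06" --pt "0 0 0 0 0 0 0.06" --pt "0 0 0 0 0 0 0.06"

```text
time_s: 12.75
tool_pos: [0.5325, -0.2132, 0.0164]
ee_rot: [-0.254, 3.131, 0.0]
ft_force: [0.9, -0.1, 0.7]
width: 0.0498
finger_force: 0.0
```

Call:
jog_arm --pt "0 0 0.001 0 0 0 0.06" --pt "0 0 0.001 0 0 0 0.06" --pt "0 0 0.001 0 0 0 0.06" --pt "0 0 0.001 0 0 0 0.06" --pt "0 0 0.001 0 0 0 0.06" --pt "0 0 0.001 0 0 0 0.06" --pt "0 0 0 0 0 0 0.06" --pt "0 0 0 0 0 0 0.06"

```text
time_s: 13.75
tool_pos: [0.5325, -0.2132, 0.0104]
ee_rot: [-0.254, 3.131, 0.0]
ft_force: [0.7, 0.4, -0.4]
width: 0.0496
finger_force: 0.0
```

Call:
jog_arm --pt "0 0 0 0 0 0 -0.1" --pt "0 0 0 0 0 0 -0.2" --pt "0 0 0 0 0 0 -0.3" --pt "0 0 0 0 0 0 -0.35" --pt "0 0 0 0 0 0 -0.4" --pt "0 0 0 0 0 0 -0.45" --pt "0 0 0 0 0 0 -0.5" --pt "0 0 0 0 0 0 -0.5" --squeeze 10

```text
time_s: 14.75
tool_pos: [0.5325, -0.2132, 0.0104]
ee_rot: [-0.254, 3.131, -0.0]
ft_force: [-0.2, -0.1, 0.3]
width: 0.0275
finger_force: 10.0
```

Call:
jog_arm --pt "0 0 0 0 0 0 -0.2" --pt "0 0 0 0 0 0 -0.2" --pt "0 0 0.002 0 0 0 -0.2" --pt "0 0 0.002 0 0 0 -0.2" --pt "0 0 0 0 0 0 -0.2" --pt "0 0 0 0 0 0 -0.5" --pt "0 0 0 0 0 0 -0.5" --pt "0 0 0 0 0 0 -0.5"

```text
time_s: 15.75
tool_pos: [0.5325, -0.2132, 0.0064]
ee_rot: [-0.255, 3.131, 0.0]
ft_force: [-1.1, -1.1, -0.9]
width: 0.0277
finger_force: 10.0
```

Call:
jog_arm --pt "0 0 0 0 0 0 -1" --pt "0 0 0 0 0 0 -1" --pt "0 0 -0.004 0 0 0 -1" --pt "0 0 -0.004 0 0 0 -1" --pt "0 0 -0.004 0 0 0 -1" --pt "0 0 -0.004 0 0 0 -1" --pt "0 0 -0.004 0 0 0 -1" --pt "0 0 0 0 0 0 -1" --squeeze 20

```text
time_s: 16.75
tool_pos: [0.5329, -0.2133, 0.0269]
ee_rot: [-0.254, 3.13, -0.001]
ft_force: [-0.2, -0.7, -0.9]
width: 0.0272
finger_force: 20.0
```

Run:
```python
from h import *
plan((.5,-.15,.14,3.3,3),(.45,-.03,.17,2.8,4),(.45,.2,.17,1.94,7),(.49,.265,.14,1.936,2))
```

```text
[0.0074, 0.0226, -0.0377, -0.000, 0.000, 0.001]
[0.0074, 0.0226, -0.0377, -0.000, 0.000, 0.001]
[0.0074, 0.0226, -0.0377, -0.000, 0.000, 0.001]
-
[0.0076, 0.0316, -0.0075, 0.000, 0.000, 0.125]
[0.0115, 0.0304, -0.0075, 0.000, 0.000, 0.125]
[0.0152, 0.0287, -0.0075, 0.000, 0.000, 0.125]
[0.0187, 0.0266, -0.0075, 0.000, 0.000, 0.125]
-
[0.0110, 0.0310, 0.0000, 0.000, 0.000, 0.123]
[0.0147, 0.0294, 0.0000, 0.000, 0.000, 0.123]
[0.0182, 0.0274, 0.0000, 0.000, 0.000, 0.123]
[0.0214, 0.0249, 0.0000, 0.000, 0.000, 0.123]
[0.0243, 0.0221, 0.0000, 0.000, 0.000, 0.123]
[0.0268, 0.0190, 0.0000, 0.000, 0.000, 0.123]
[0.0290, 0.0155, 0.0000, 0.000, 0.000, 0.123]
-
[0.0231, 0.0304, 0.0150, 0.000, 0.000, 0.002]
[0.0232, 0.0303, 0.0150, 0.000, 0.000, 0.002]
-
```

Call:
jog_arm --pt "0.0 0.0 -0.045 0 0 0 -1" --pt "0.011 0.034 -0.04 0 0 0 -1" --pt "0.011 0.034 -0.03 0 0 0 -1" --pt "0.0076 0.0316 -0.0075 0 0 0.125 -1" --pt "0.0115 0.0304 -0.0075 0 0 0.125 -1" --pt "0.0152 0.0287 -0.0075 0 0 0.125 -1" --pt "0.0187 0.0266 -0.0075 0 0 0.125 -1" --pt "0.011 0.031 0 0 0 0.123 -1"

```text
time_s: 17.75
tool_pos: [0.4488, 0.0038, 0.1723]
ee_rot: [0.724, 3.055, 0.0]
ft_force: [1.3, 1.3, -1.3]
width: 0.0272
finger_force: 20.0
```

Call:
jog_arm --pt "0.0147 0.0294 0 0 0 0.123 -1" --pt "0.0182 0.0274 0 0 0 0.123 -1" --pt "0.0214 0.0249 0 0 0 0.123 -1" --pt "0.0243 0.0221 0 0 0 0.123 -1" --pt "0.0268 0.019 0 0 0 0.123 -1" --pt "0.029 0.0155 0 0 0 0.123 -1" --pt "0.0 0.0 0 0 0 0 -1" --pt "0 0 0 0 0 0 -1"

```text
time_s: 18.75
tool_pos: [0.4485, 0.1997, 0.1712]
ee_rot: [1.771, 2.595, -0.001]
ft_force: [-0.4, -0.3, -1.5]
width: 0.0275
finger_force: 20.0
```

Run:
```python
from h import *
s=sense();print(s["tool_pos"],s["ee_rot"],s["width"],s["finger_force"],2*np.arctan2(s["ee_rot"][1],s["ee_rot"][0]))
p=pose("wrist",s);im=cams.capture("wrist");cv2.imwrite("pics/w_v2.png",im[:,:,::-1]);np.savez("pv2.npz",o=p[1],M=p[2])
for d in nets.masks_of("wrist","barrel")[:3]:
    print(d["p"],np.round(d["extent"],1))
g=cv2.cvtColor(im,7)
R_=((-60,-55,10),(180,-55,10));E_=((-60,55,10),(-60,-55,10));L_=((180,55,10),(-60,55,10))
for E in([R_,E_],[R_,L_],[R_,E_,L_],[R_,L_,((310,-55,10),(310,55,10))]): print(fit(g,p,E,[.499,.283,1.936]))
M=R.from_rotvec(s["ee_rot"]).as_matrix()
for z in(0,.012):
  for x in(-.04,0,.04): print(z,x,topix(s["tool_pos"]+M@[x,0,z],p).round(1))
```

```text
[0.44850234 0.19971638 0.17121928] [ 1.77079843e+00  2.59472334e+00 -1.20368736e-03] 0.027530910017225817 19.99863177537918 1.9438769941254985
0.81 [320.9 236.3  56.2 143.1]
(array([0.49621038, 0.28639542, 1.94212831]), np.int64(43), 0.21)
(array([0.12468069, 1.26139502, 1.93564719]), np.int64(0), nan)
(array([0.49636381, 0.28640657, 1.94286949]), np.int64(65), 0.23)
(array([0.12468069, 1.26139502, 1.93564719]), np.int64(0), nan)
0 -0.04 [[318.9 284.4]]
0 0 [[318.9 227.3]]
0 0.04 [[318.9 163.6]]
0.012 -0.04 [[318.9 274.6]]
0.012 0 [[318.9 220. ]]
0.012 0.04 [[318.9 159.6]]
  return _methods._mean(a, axis=axis, dtype=dtype,
  ret = ret.dtype.type(ret / rcount)
```

Call:
jog_arm --pt "0.0125 0.0151 0.012 0 0 0 -1" --pt "0.0125 0.0151 0.012 0 0 0 -1" --pt "0.0125 0.0151 0.012 0 0 0 -1" --pt "0.0125 0.0151 0.012 0 0 0 -1" --pt "0.0126 0.0151 0.013 0 0 0 -1" --pt "0 0 0 0 0 0 -1" --pt "0 0 0 0 0 0 -1" --pt "0 0 0 0 0 0 -1"

```text
time_s: 19.85
tool_pos: [0.4965, 0.2853, 0.1114]
ee_rot: [1.773, 2.593, 0.002]
ft_force: [-0.4, 0.3, -1.1]
width: 0.0276
finger_force: 20.0
```

Run:
```python
from h import *
s=sense();print(s["tool_pos"],s["ee_rot"],s["width"],s["finger_force"],2*np.arctan2(s["ee_rot"][1],s["ee_rot"][0]))
p=pose("wrist",s);im=cams.capture("wrist");cv2.imwrite("pics/w_v3.png",im[:,:,::-1]);np.savez("pv3.npz",o=p[1],M=p[2])
for d in nets.masks_of("wrist","barrel")[:2]: print(d["p"],np.round(d["extent"],1))
g=cv2.cvtColor(im,7)
R_=((-60,-55,10),(120,-55,10));E_=((-60,55,10),(-60,-55,10));L_=((120,55,10),(-60,55,10))
for E in([R_,E_],[R_,L_],[R_,E_,L_],[L_,E_]): print(fit(g,p,E,[.4965,.2855,1.942]))
w=obj(np.array([(35,14,48),(35,-14,48),(35,28,48),(35,-28,48),(60,0,10),(90,55,10),(90,-55,10)])/1e3,[.496,.2855,1.942]);print(topix(w,p).round(0).tolist())
uv=topix(obj(np.array([(80,0,10)])/1e3,[.496,.2855,1.942]),p)[0].round().astype(int)
for r in (uv[1],uv[1]+15,uv[1]-15): print(r,g[r,120:520:5].tolist())
```

```text
[0.49651385 0.28531766 0.11138177] [1.77291229e+00 2.59250439e+00 1.77578913e-03] 0.027608871842963945 19.998667538166046 1.9419686368891238
(array([0.4959158 , 0.28753579, 1.93680981]), np.int64(25), 0.24)
(array([ 15.32838721, -37.79698239,   1.62808005]), np.int64(0), nan)
(array([0.49596259, 0.28755366, 1.93551558]), np.int64(48), 0.25)
(array([0.49597049, 0.28769773, 1.93538397]), np.int64(25), 0.24)
[[300.0, 153.0], [336.0, 153.0], [282.0, 153.0], [354.0, 153.0], [318.0, 117.0], [253.0, 81.0], [383.0, 81.0]]
93 [62, 62, 65, 61, 61, 64, 60, 61, 66, 64, 65, 63, 61, 62, 66, 64, 65, 64, 64, 66, 68, 69, 73, 72, 74, 77, 79, 129, 212, 199, 123, 217, 215, 218, 216, 216, 216, 218, 216, 214, 219, 219, 217, 218, 215, 218, 219, 220, 220, 211, 132, 218, 215, 104, 81, 81, 77, 79, 75, 74, 69, 69, 69, 67, 65, 68, 66, 64, 62, 62, 68, 64, 61, 62, 65, 59, 62, 64, 65, 60]
108 [63, 63, 64, 60, 61, 63, 64, 63, 61, 63, 61, 64, 64, 63, 66, 66, 64, 65, 67, 66, 70, 72, 73, 75, 74, 78, 77, 94, 213, 214, 212, 216, 215, 216, 216, 216, 215, 218, 216, 215, 219, 218, 216, 218, 215, 217, 217, 221, 219, 217, 214, 216, 215, 86, 84, 79, 79, 77, 75, 73, 70, 69, 66, 66, 68, 66, 65, 63, 64, 63, 64, 65, 66, 63, 63, 64, 64, 62, 61, 65]
78 [60, 63, 62, 62, 64, 62, 61, 64, 63, 62, 64, 60, 61, 63, 65, 65, 66, 67, 65, 67, 72, 70, 71, 74, 77, 76, 76, 163, 212, 213, 213, 215, 215, 219, 216, 214, 216, 218, 215, 215, 219, 219, 218, 218, 215, 218, 220, 220, 218, 220, 217, 217, 215, 149, 84, 77, 79, 78, 75, 74, 72, 71, 68, 69, 65, 68, 68, 65, 61, 61, 64, 62, 65, 63, 62, 61, 64, 63, 64, 62]
  return _methods._mean(a, axis=axis, dtype=dtype,
  ret = ret.dtype.type(ret / rcount)
```

Call:
jog_arm --pt "0.0025 0 0.012 0 0 0.004 -1" --pt "0 0 0.015 0 0 0 -1" --pt "0 0 0.015 0 0 0 -1" --pt "0 0 0.012 0 0 0 -1" --pt "0 0 0.008 0 0 0 -1" --pt "0 0 0.0034 0 0 0 -1" --pt "0 0 0 0 0 0 -1" --pt "0 0 0 0 0 0 -1"

```text
time_s: 20.95
tool_pos: [0.4957, 0.2885, 0.0456]
ee_rot: [1.777, 2.59, 0.002]
ft_force: [-0.2, 0.6, -0.5]
width: 0.027
finger_force: 20.0
```

Call:
jog_arm --pt "0 0 0.0005 0 0 0 -1" --pt "0 0 0.0005 0 0 0 -1" --pt "0 0 0 0 0 0 -1" --pt "0 0 0 0 0 0 -1" --pt "0 0 0 0 0 0 -1" --pt "0 0 0 0 0 0 -1" --pt "0 0 0 0 0 0 -1" --pt "0 0 0 0 0 0 -1"

```text
time_s: 21.95
tool_pos: [0.4954, 0.2883, 0.044]
ee_rot: [1.777, 2.59, 0.0]
ft_force: [-0.0, 0.1, -1.7]
width: 0.0269
finger_force: 20.0
```

Call:
jog_arm --pt "0 0 0.0003 0 0 0 -1" --pt "0 0 0.0003 0 0 0 -1" --pt "0 0 0.0 0 0 0 -1" --pt "0 0 0 0 0 0 -1" --pt "0 0 0 0 0 0 -1" --pt "0 0 0 0 0 0 -1" --pt "0 0 0 0 0 0 -1" --pt "0 0 0 0 0 0 -1"

```text
time_s: 22.95
tool_pos: [0.4956, 0.2884, 0.0438]
ee_rot: [1.777, 2.59, 0.001]
ft_force: [0.0, -0.5, 3.2]
width: 0.0276
finger_force: 20.0
```

Call:
jog_arm --pt "0 0 0 0 0 0 -0.3" --pt "0 0 0 0 0 0 -0.15" --pt "0 0 0 0 0 0 -0.1" --pt "0 0 -0.005 0 0 0 -0.1" --pt "0 0 -0.015 0 0 0 -0.1" --pt "0 0 -0.03 0 0 0 0.0" --pt "0 0 -0.04 0 0 0 0.0" --pt "0 0 -0.04 0 0 0 0.0"

```text
time_s: 23.95
tool_pos: [0.4954, 0.2884, 0.176]
ee_rot: [1.777, 2.59, 0.002]
ft_force: [-0.4, -0.1, -0.0]
width: 0.0468
finger_force: 0.0
```

Run:
```python
from h import *
s=sense();print(s["tool_pos"],s["width"])
p=pose("wrist",s);im=cams.capture("wrist");cv2.imwrite("pics/w_s.png",im[:,:,::-1])
g=cv2.cvtColor(im,7)
R_=((-60,-55,10),(120,-55,10));E_=((-60,55,10),(-60,-55,10));L_=((120,55,10),(-60,55,10))
r=fit(g,p,[R_,E_,L_],[.496,.2875,1.938]);print(r)
for d in nets.masks_of("wrist","barrel")[:2]:
    e=d["extent"];m=d["pixels"];print(d["p"],np.round(e,1))
    w=[toz([(e[0],e[1]-e[3]/2)],.042,p)[0],toz([(e[0],e[1]+e[3]/2)],.070,p)[0]]
    c=np.mean(w,0)[:2]-r[0][:2];a=r[0][2];print("ends",np.round(w,4),"V-frame",(c@[np.cos(a),np.sin(a)]).round(4),(c@[-np.sin(a),np.cos(a)]).round(4))
    ys,xs=np.nonzero(m);v,*_=cv2.fitLine(np.c_[xs,ys].astype(np.float32),2,0,.01,.01),0;print(v.ravel())
# pen top / stand in scene+top
for n in("top","scene"):
    im=cams.capture(n);cv2.imwrite(f"pics/{n}2.png",im[:,:,::-1])
    for d in nets.look_for(n,"pen")[:2]: print(n,d["p"],np.round(d["extent"],1))
plan((.45,.18,.235,2.2,4),(.52,-.02,.235,3.1,8),(.545,-.03,.235,3.1,1))
```

```text
[0.49541159 0.28836557 0.17597944] 0.04681911806058342
(array([0.49706035, 0.28453737, 1.93418383]), np.int64(68), 0.45)
0.83 [321.  180.8  29.2  84.5]
ends [[0.4841 0.3241 0.042 ]
 [0.512  0.2514 0.07  ]] V-frame 0.0027 -0.002
[ 3.4883707e-03 -9.9999392e-01  3.1934607e+02  1.7929721e+02]
top 0.5 [186.7 251.2  33.3  23.9]
top 0.49 [426.2 220.6   8.9  17.4]
scene 0.47 [311.2 182.7   9.4  30.2]
[-0.0212, -0.0202, -0.0157, -0.001, -0.000, -0.065]
[-0.0198, -0.0215, -0.0157, -0.001, -0.000, -0.065]
[-0.0184, -0.0227, -0.0157, -0.001, -0.000, -0.065]
[-0.0169, -0.0239, -0.0157, -0.001, -0.000, -0.065]
-
[-0.0254, -0.0076, 0.0000, 0.000, 0.000, -0.112]
[-0.0243, -0.0104, 0.0000, 0.000, 0.000, -0.112]
[-0.0230, -0.0131, 0.0000, 0.000, 0.000, -0.112]
[-0.0214, -0.0156, 0.0000, 0.000, 0.000, -0.112]
[-0.0195, -0.0179, 0.0000, 0.000, 0.000, -0.112]
[-0.0174, -0.0200, 0.0000, 0.000, 0.000, -0.112]
[-0.0150, -0.0218, 0.0000, 0.000, 0.000, -0.112]
[-0.0125, -0.0234, 0.0000, 0.000, 0.000, -0.112]
-
[-0.0254, -0.0090, 0.0000, 0.000, 0.000, 0.000]
-
```

Call:
jog_arm --pt "-0.0212 -0.0202 -0.0157 0 0 -0.065 0" --pt "-0.0198 -0.0215 -0.0157 0 0 -0.065 0" --pt "-0.0184 -0.0227 -0.0157 0 0 -0.065 0" --pt "-0.0169 -0.0239 -0.0157 0 0 -0.065 0" --pt "-0.0254 -0.0076 0 0 0 -0.112 0" --pt "-0.0243 -0.0104 0 0 0 -0.112 0" --pt "-0.023 -0.0131 0 0 0 -0.112 0" --pt "-0.0214 -0.0156 0 0 0 -0.112 0"

```text
time_s: 25.25
tool_pos: [0.4847, 0.0793, 0.234]
ee_rot: [-0.763, -3.044, 0.002]
ft_force: [0.1, -0.7, 0.6]
width: 0.047
finger_force: 0.0
```

Call:
jog_arm --pt "-0.0195 -0.0179 0 0 0 -0.112 0" --pt "-0.0174 -0.02 0 0 0 -0.112 0" --pt "-0.015 -0.0218 0 0 0 -0.112 0" --pt "-0.0125 -0.0234 0 0 0 -0.112 0" --pt "-0.025 -0.009 0 0 0 0 0" --pt "0 0 0 0 0 0 0" --pt "0 0 0 0 0 0 0" --pt "0 0 0 0 0 0 0"

```text
time_s: 26.25
tool_pos: [0.5438, -0.0295, 0.236]
ee_rot: [-0.072, -3.14, -0.0]
ft_force: [-0.0, 0.0, -0.3]
width: 0.047
finger_force: 0.0
```

Run:
```python
from h import *
s=sense();print(s["tool_pos"],s["ee_rot"],s["width"])
p=pose("wrist",s);im=cams.capture("wrist");cv2.imwrite("pics/w_p.png",im[:,:,::-1]);g=cv2.cvtColor(im,7)
S=[((-80,-25,70),(80,-25,70)),((80,-25,70),(80,25,70)),((80,25,70),(-80,25,70)),((-80,25,70),(-80,-25,70))]
for E in (S,S[3:]+S[:1],[S[0],S[2],S[3]]): print(fit(g,p,E,[.594,-.029,-.045]))
for t in("pen","stand","driver","lens_brush"):
    for d in nets.masks_of("wrist",t)[:2]: print(t,round(d["p"],2),np.round(d["extent"],1),rect(d["pixels"]).round(1).tolist())
print(topix([[.594,-.029,.165],[.594,-.029,.076],[.594,-.029,.13]],p).round(1))
```

```text
[ 0.54382293 -0.0294855   0.23597531] [-7.22200482e-02 -3.14006935e+00 -4.42728232e-04] 0.04702776716876218
(array([ 0.59522541, -0.02801523, -0.04382671]), np.int64(92), 0.31)
(array([ 0.5874309 , -0.02810146, -0.04736067]), np.int64(43), 0.2)
(array([ 0.58751496, -0.02769922, -0.04589713]), np.int64(65), 0.22)
pen 0.91 [322.3 229.   22.4  54. ] [[311.0, 202.0], [334.0, 202.0], [334.0, 257.0], [311.0, 257.0]]
stand 0.82 [324.6 203.2  43.9 136.3] [[300.0, 135.0], [345.0, 135.0], [345.0, 273.0], [300.0, 273.0]]
driver 0.71 [324.  171.2  23.4  29.5] [[312.0, 154.0], [335.0, 154.0], [335.0, 185.0], [312.0, 185.0]]
lens_brush 0.57 [321.9 262.5  21.9  22.2] [[310.3999938964844, 270.0], [313.3999938964844, 253.6999969482422], [331.70001220703125, 257.1000061035156], [328.70001220703125, 273.3999938964844]]
lens_brush 0.29 [323.9 171.3  20.6  30.6] [[312.0, 185.0], [312.0, 154.0], [335.0, 154.0], [335.0, 185.0]]
[[322.1 248.7]
 [321.4 212.9]
 [321.8 232.3]]
```

Call:
jog_arm --pt "-0.025 0.0016 0 0 0 0 0" --pt "-0.0247 0.0015 0 0 0 0 0" --pt "0 0 0 0 0 0 0" --pt "0 0 0.03 0 0 0 0" --pt "0 0 0.035 0 0 0 0" --pt "0 0 0.03 0 0 0 0" --pt "0 0 0.02 0 0 0 0" --pt "0 0 0.009 0 0 0 0"

```text
time_s: 27.5
tool_pos: [0.5928, -0.0292, 0.1109]
ee_rot: [-0.074, -3.138, -0.0]
ft_force: [-0.1, 0.2, 0.1]
width: 0.0469
finger_force: 0.0
```

Call:
jog_arm --pt "0 0 0 0 0 0 0" --pt "0 0 0 0 0 0 -0.3" --pt "0 0 0 0 0 0 -0.5" --pt "0 0 0 0 0 0 -0.6" --pt "0 0 0 0 0 0 -0.65" --pt "0 0 0 0 0 0 -0.7" --pt "0 0 0 0 0 0 -0.75" --pt "0 0 0 0 0 0 -0.8" --squeeze 10

```text
time_s: 28.5
tool_pos: [0.5945, -0.0293, 0.1124]
ee_rot: [0.073, 3.14, 0.0]
ft_force: [0.2, -0.7, 0.4]
width: 0.0158
finger_force: 10.0
```

Gripped at 15.8 mm. I'll squeeze harder and draw the pen out.

Call:
jog_arm --pt "0 0 0 0 0 0 -1" --pt "0 0 0 0 0 0 -1" --pt "0 0 -0.005 0 0 0 -1" --pt "0 0 -0.015 0 0 0 -1" --pt "0 0 -0.025 0 0 0 -1" --pt "0 0 -0.025 0 0 0 -1" --pt "0 0 -0.02 0 0 0 -1" --pt "0 0 -0.005 0 0 0 -1" --squeeze 40

```text
time_s: 29.5
tool_pos: [0.5952, -0.0295, 0.2099]
ee_rot: [0.073, 3.137, -0.001]
ft_force: [0.3, -0.3, -1.1]
width: 0.0155
finger_force: 40.0
```

Run:
```python
from h import *
s=sense();print(s["tool_pos"],s["ee_rot"],s["width"],s["finger_force"],s["ft_force"])
p=pose("wrist",s);im=cams.capture("wrist");cv2.imwrite("pics/w_h.png",im[:,:,::-1])
for t in("pen",):
    for d in nets.masks_of("wrist",t)[:2]:
        ys,xs=np.nonzero(d["pixels"]);print(t,round(d["p"],2),np.round(d["extent"],1),len(xs))
        for y in range(ys.min(),ys.max()+1,6):
            x=xs[ys==y]; print(y,(x.min(),x.max()) if len(x) else None,end=" ")
M=R.from_rotvec(s["ee_rot"]).as_matrix()
zz=.1124-np.array([.165,.110,.076,.070,.035,.009])
print();print(topix(s["tool_pos"]+(M@np.c_[0*zz,0*zz,zz].T).T,p).round(1).tolist())
plan((.594,-.029,.225,3.097,1),(.49,.13,.22,2.6,5),(.4954,.2884,.22,1.942,5))
```

```text
[ 0.59522564 -0.02953905  0.20993857] [ 7.34668813e-02  3.13650744e+00 -8.47881660e-04] 0.015525818588667424 39.99930739402771 [ 0.33558141 -0.29370821 -1.12968337]
pen 0.81 [320.5 233.   33.7 108.7] 3037
178 (np.int64(318), np.int64(322)) 184 (np.int64(314), np.int64(327)) 190 (np.int64(311), np.int64(329)) 196 (np.int64(308), np.int64(333)) 202 (np.int64(303), np.int64(336)) 208 (np.int64(302), np.int64(337)) 214 (np.int64(303), np.int64(335)) 220 (np.int64(306), np.int64(332)) 226 (np.int64(306), np.int64(332)) 232 (np.int64(306), np.int64(332)) 238 (np.int64(306), np.int64(333)) 244 (np.int64(306), np.int64(333)) 250 (np.int64(306), np.int64(334)) 256 (np.int64(304), np.int64(334)) 262 (np.int64(304), np.int64(335)) 268 (np.int64(303), np.int64(336)) 274 (np.int64(303), np.int64(336)) 280 (np.int64(306), np.int64(334)) 286 (np.int64(312), np.int64(327)) 
[[318.9, 272.0], [318.9, 225.6], [318.9, 207.4], [318.9, 204.7], [318.9, 191.2], [319.0, 183.2]]
[0.0006, 0.0004, -0.0170, -0.000, 0.001, -0.002]
-
[0.0222, 0.0308, 0.0010, 0.000, 0.000, 0.099]
[0.0251, 0.0285, 0.0010, 0.000, 0.000, 0.099]
[0.0279, 0.0258, 0.0010, 0.000, 0.000, 0.099]
[0.0303, 0.0230, 0.0010, 0.000, 0.000, 0.099]
[0.0324, 0.0198, 0.0010, 0.000, 0.000, 0.099]
-
[0.0154, 0.0277, 0.0000, 0.000, 0.000, 0.132]
[0.0189, 0.0254, 0.0000, 0.000, 0.000, 0.132]
[0.0221, 0.0227, 0.0000, 0.000, 0.000, 0.132]
[0.0249, 0.0196, 0.0000, 0.000, 0.000, 0.132]
[0.0272, 0.0162, 0.0000, 0.000, 0.000, 0.132]
-
```

Call:
jog_arm --pt "0 0 -0.017 0 0 -0.002 -1" --pt "0.0222 0.0308 0.001 0 0 0.099 -1" --pt "0.0251 0.0285 0.001 0 0 0.099 -1" --pt "0.0279 0.0258 0.001 0 0 0.099 -1" --pt "0.0303 0.023 0.001 0 0 0.099 -1" --pt "0.0324 0.0198 0.001 0 0 0.099 -1" --pt "0.0154 0.0277 0 0 0 0.132 -1" --pt "0.0189 0.0254 0 0 0 0.132 -1"

```text
time_s: 30.6
tool_pos: [0.4918, 0.1938, 0.2197]
ee_rot: [1.235, 2.889, 0.0]
ft_force: [0.4, -0.3, -1.4]
width: 0.0153
finger_force: 40.0
```

Call:
jog_arm --pt "0.0221 0.0227 0 0 0 0.132 -1" --pt "0.0249 0.0196 0 0 0 0.132 -1" --pt "0.0272 0.0162 0 0 0 0.132 -1" --pt "0 0 0 0 0 0 -1" --pt "0 0 0 0 0 0 -1" --pt "0 0 0 0 0 0 -1" --pt "0 0 0 0 0 0 -1" --pt "0 0 0 0 0 0 -1"

```text
time_s: 31.6
tool_pos: [0.4955, 0.2873, 0.2194]
ee_rot: [1.774, 2.592, 0.0]
ft_force: [0.3, 0.4, 0.1]
width: 0.016
finger_force: 40.0
```

Run:
```python
from h import *
s=sense();print(s["tool_pos"],s["ee_rot"],s["width"],s["finger_force"],s["ft_force"])
im=cams.capture("wrist");cv2.imwrite("pics/w_q.png",im[:,:,::-1]);p=pose("wrist",s)
for t in("pen","barrel"):
    for d in nets.masks_of("wrist",t)[:2]: print(t,round(d["p"],2),np.round(d["extent"],1))
print(topix(obj(np.array([(40,0,42),(-40,0,70),(0,0,70)])/1e3,[.4954,.2884,1.938]),p))
plan((.4954,.2884,.178,1.942,4),s=s)
```

```text
[0.49545015 0.28729804 0.21936568] [1.77443100e+00 2.59233999e+00 3.70660794e-04] 0.01597877978134822 39.99947190284729 [0.34650605 0.37825834 0.11357249]
pen 0.71 [320.  233.9  33.2 109.9]
barrel 0.67 [321.5 160.8  30.4  61.8]
[[319.29741792 130.22616521]
 [319.10036232 206.71657523]
 [319.21287341 171.03960594]]
[0.0003, 0.0001, 0.0103, 0.000, -0.000, -0.000]
[0.0003, 0.0001, 0.0103, 0.000, -0.000, -0.000]
[0.0003, 0.0001, 0.0103, 0.000, -0.000, -0.000]
[0.0003, 0.0001, 0.0103, 0.000, -0.000, -0.000]
-
```

Call:
jog_arm --pt "0.001 0 0.01 0 0 0 -1" --pt "0 0 0.012 0 0 0 -1" --pt "0 0 0.012 0 0 0 -1" --pt "0 0 0.006 0 0 0 -1" --pt "0 0 0.004 0 0 0 -1" --pt "0 0 0 0 0 0 -1" --pt "0 0 0 0 0 0 -1" --pt "0 0 0 0 0 0 -1"

```text
time_s: 32.75
tool_pos: [0.4952, 0.2889, 0.1757]
ee_rot: [1.773, 2.593, 0.001]
ft_force: [-0.0, 0.2, -1.1]
width: 0.0154
finger_force: 40.0
```

Call:
jog_arm --pt "0 0 0.001 0 0 0 -1" --pt "0 0 0.001 0 0 0 -1" --pt "0 0 0.001 0 0 0 -1" --pt "0 0 0.001 0 0 0 -1" --pt "0 0 0 0 0 0 -1" --pt "0 0 0 0 0 0 -1" --pt "0 0 0 0 0 0 -1" --pt "0 0 0 0 0 0 -1"

```text
time_s: 33.75
tool_pos: [0.4951, 0.2888, 0.1713]
ee_rot: [1.773, 2.593, 0.001]
ft_force: [-0.6, 0.3, 2.8]
width: 0.0148
finger_force: 40.0
```

Call:
jog_arm --pt "0 0 0.001 0 0 0 -1" --pt "0 0 0.001 0 0 0 -1" --pt "0 0 0.001 0 0 0 -1" --pt "0 0 0.001 0 0 0 -1" --pt "0 0 0.001 0 0 0 -1" --pt "0 0 0 0 0 0 -1" --pt "0 0 0 0 0 0 -1" --pt "0 0 0 0 0 0 -1"

```text
time_s: 34.75
tool_pos: [0.4952, 0.2888, 0.167]
ee_rot: [1.773, 2.593, 0.002]
ft_force: [-1.9, -0.7, 6.1]
width: 0.0155
finger_force: 40.0
```

Run:
```python
from h import *
F=[];
for k in range(3): s=sense();F.append(s["ft_force"]);im=cams.capture("wrist")
print(s["tool_pos"],np.round(F,2),s["width"],s["finger_force"],np.abs(s["qd"]).max())
p=pose("wrist",s)
for t in("pen","barrel"):
    for d in nets.masks_of("wrist",t)[:2]: print(t,round(d["p"],2),np.round(d["extent"],1))
print(topix(obj(np.array([(40,0,42)])/1e3,[.4954,.2884,1.938]),p))
```

```text
[0.49512164 0.28882413 0.16692107] [[-1.91 -0.74  6.11]
 [-1.53 -0.17  5.93]
 [-0.4  -0.73  6.51]] 0.01562621303190564 40.00151753425598 0.0007257648218015659
pen 0.6 [320.3 233.   31.6 104.2]
barrel 0.69 [322.4 166.8  27.9  56.4]
[[319.04479905 137.55263153]]
```

```bash
python3 -c "
from plant import job
print(job.close_job())"
```

```text
the job is handed in; nothing more can be done
None
```

The long barrel lies in the V-groove and the pen, still gripped, presses it down at about 7 N (plunger an estimated 6.5 mm in), handed in at about 35 s of 61 s; `close_job` returned no verdict, the barrel looks 1–4 mm off centre along the groove (limit 7 mm), and the first grasp in the tray missed, without moving the barrel noticeably, because the fingertips sit about 21 mm or more short of the stated position.

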